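# Reload the four power-supply modules into the carrier tray in reverse order

## Robot

A 7-joint arm with a two-finger parallel gripper is mounted at the origin on the work surface. World frame = base frame: x ahead of the robot, y to its left, z up, the work surface at z = 0. Lengths are in m, angles in rad, forces in N, time in s.
With the tool pointing down it reaches from about 0.35 to 0.9 m from the base axis. Payload 8.1 kg.
Tool frame: the origin (TCP) lies on the mounting face of the last link; the fingertips stand 173 mm ahead of it and the grasp point (between the pads) lies 155 mm ahead of it (grip_point_offset is the distance from the TCP to the grasp point, in m); z points along the fingers, y is the direction in which the jaws open and shut (so a half turn about z gives the same grasp; the last joint's range is limited). The gripper opens to 85 mm and grips with 20 to 120 N. Pads are 22 mm wide; open, the fingers measure 114 mm over their backs; the gripper's body (76 mm by 85 mm) begins 54 mm behind the grasp point. The pads swing forward as they close: fully open they stand 13 mm farther back than shut.
Start: joints at [1.171, 0.434, 0.025, 1.573, -0.012, 1.134, -0.075], TCP at [0.183, -0.598, 0.405] pointing down, gripper open.
Joint ranges: [-2.62, 2.62], [-0.44, 2.09], [-1.27, 1.32], [0.08, 2.57], [-1.32, 4.46], [0.12, 2], [-2.74, 2.74]. Speed limits (rad/s): [2.22, 2.22, 3.01, 3.01, 3.14, 3.14, 3.14].

## Interface

Orientations are given as a rotation vector (axis times angle).
In Python, from station import * gives the robot as it stands. The module is installed in compiled form; this text tells all that it offers.
- The arm moves only by the tool drive_tool, never from a script. Its argument "plan" is a list of rows, each a list of 7 numbers: the turn, a rotation vector about the tool's x, y, z in degrees, then the shift along the tool's x, y, z in cm, then the closure, from 0 (fully open) to 1 (shut). In form: [[wx, wy, wz, tx, ty, tz, claw], ...]. A call has 1 to 8 rows; each row shifts and turns the commanded pose from where the row before left it, along the tool's axes as they then stand; what a row does not reach is not made up. A row lasts 1/8 s, in which the tool goes at most 62.5 mm and 10.7 degrees, less where a joint would pass 70% of its speed; a pose out of reach is approached as far as the arm can. A call is refused whole if a number of a shift passes 6.25 or a number of a turn 10.7, either way. A call with a gripper value outside its range is refused whole. The fingers move at their own pace and stop on an object; the grip force is fixed at half the most. Time passes only in rows, so rows that do not move let the fingers close. It gives the time, the measured TCP pose, the force and the opening at its end, in the units of the state.
- sense(): the state, without advancing time (a new reading comes with each control period).
- camera(name): name is "scene" or "top" or "wrist"; returns a dict with "img" (420x560x3 uint8, blue, green, red), "K" (3x3 intrinsics, pixels), "eye" and "rotation" of the camera in the world; the wrist camera has in their place "hand_eye" (4x4, takes a point from camera to tool coordinates, whose origin is the TCP and whose axes are the flange's). Camera axes: x right, y down, z forward; pixel columns grow to the right and rows downward; lengths in m; the calibration is good to about 2 mm. A picture is of the moment at which its call begins: read the wrist's pose just before it. There is no depth.
- finish_job(): hands the job in, once; it reports no verdict.
Trained networks look in a picture, given as the dict that the camera call returned (one of the last four; its "shot" number tells which), for a name from the list of things; names that differ only in an ending like _2 or _b are one class to them, and where a whole thing is asked for, a point or a joint stands for the part that bears it (a point fixed in the world has none). Each returns a list of dicts, best first, with "conf" (0 to 1); they miss things now and then, are a little off and sometimes report something else, mostly with a low value. They report only what shows in the picture. A call takes as long as a camera call.
- regions_of(picture, name): "mask" (420x560 bool, what is visible of it) and "xy" ([column, row] in pixels, amid what is visible of it).
The state is a dict: "clock": time; "qpos": joint angles; "dq": joint speeds; "effort": joint torques, N m; "position": TCP position; "tool_rot": TCP orientation; "force": force on the tool from outside, world axes, zero at the start; "moment": the same for the moment, N m; "gripper_width": finger opening in m.
Only numpy, scipy, OpenCV 4.12 (cv2) and the standard library are available. Lean on these libraries where they do the work, as an engineer would, in place of code of your own. Each camera call takes 0.05 s, during which the arm holds its last target. There are 200 camera calls.

## Task

The four modules have been tested and go into the aluminium carrier tray, which slides into its chassis from behind, so the row must be reversed: as the robot sees it, the module now at the left end of the test rack goes into the bay at the right end of the tray, the second from the left into the second from the right, and so on. Set each one down upright and flat on the floor of its own bay, without dropping it or tipping any over, and let go.

Things in the scene. Friction and masses are not known exactly. Their poses are not given: they have to be found in the camera images.
- capacitor: Capacitor module: an upright round black can, diameter 35 mm, with a bright top. It stands on a black foot 44 x 44 x 8 mm, as all four do. Origin: centre of the foot's underside; z up, x across the rack's row, y along it, turned up to 0.15 rad from the rack's. Height overall 69 mm; the can begins 8 mm above the origin. About 0.09 kg. Grip it by the can.
- transformer: Transformer module: a smooth copper-brown winding 34 mm (its x) x 28 mm (its y), 11 to 52 mm up, on a dark steel core 26 x 40 mm, 8 to 42 mm up. It stands on a black foot 44 x 44 x 8 mm, as all four do. Origin: centre of the foot's underside; z up, x across the rack's row, y along it, turned up to 0.15 rad from the rack's. Height overall 52 mm. About 0.32 kg. Grip it by the winding across its x.
- heatsink: Heatsink module: a bright aluminium block with upright fins, 36 mm (its x) x 40 mm (its y). It stands on a black foot 44 x 44 x 8 mm, as all four do. Origin: centre of the foot's underside; z up, x across the rack's row, y along it, turned up to 0.15 rad from the rack's. Height overall 58 mm; the block begins 8 mm above the origin. About 0.15 kg. Grip it by the fins' ends, across its x.
- relay: Relay module: a smooth plain white plastic box, 30 mm (its x) x 36 mm (its y). It stands on a black foot 44 x 44 x 8 mm, as all four do. Origin: centre of the foot's underside; z up, x across the rack's row, y along it, turned up to 0.15 rad from the rack's. Height overall 44 mm, the lowest of the four; the box begins 8 mm above the origin. About 0.08 kg. Grip it by the box across its x.
- seat_a: Fixed grey square seat of the test rack, 70 x 70 mm: the one in which the capacitor stands at the start (the seats' order is drawn afresh). Floor 6 mm thick, rim 3 mm wide and 6 mm high (inside 64 x 64 mm). Origin: centre of its underside, 10 mm above the table, so the module stands 16 mm above the table; axes as the rack's.
- seat_b: Fixed grey square seat of the test rack, 70 x 70 mm: the one in which the transformer stands at the start (the seats' order is drawn afresh). Floor 6 mm thick, rim 3 mm wide and 6 mm high (inside 64 x 64 mm). Origin: centre of its underside, 10 mm above the table, so the module stands 16 mm above the table; axes as the rack's.
- seat_c: Fixed grey square seat of the test rack, 70 x 70 mm: the one in which the heatsink stands at the start (the seats' order is drawn afresh). Floor 6 mm thick, rim 3 mm wide and 6 mm high (inside 64 x 64 mm). Origin: centre of its underside, 10 mm above the table, so the module stands 16 mm above the table; axes as the rack's.
- seat_d: Fixed grey square seat of the test rack, 70 x 70 mm: the one in which the relay stands at the start (the seats' order is drawn afresh). Floor 6 mm thick, rim 3 mm wide and 6 mm high (inside 64 x 64 mm). Origin: centre of its underside, 10 mm above the table, so the module stands 16 mm above the table; axes as the rack's.
- test_rack: Fixed test rack: dark steel rail 74 x 336 mm, 10 mm thick, a grey block 22 mm high at each end, the four seats in a row on it, centres at its y = +114, +38, -38, -114 mm. Origin: centre of its underside, on the table; y along the row to the robot's left, x across it, away from the robot, turned at most 0.18 rad. It may be the nearer or the farther rack.
- carrier_tray: Fixed empty carrier tray: aluminium, 80 x 310 mm, a black lug at each end; four open bays 74 x 73 mm inside, centres at its x = 0, y = +114, +38, -38, -114 mm. Floor 6 mm thick; walls 3 mm thick, tops 18 mm above the table. Origin: centre of its underside, on the table; y along the row to the robot's left, x across it, away from the robot, turned at most 0.18 rad.

How it is judged:
At the end, for the whole second after the job is handed in: Each module at rest in the bay mirroring its starting seat (seat at y = +114 mm: bay at y = -114 mm, and so on): origin within 17 mm of the bay centre along the tray, 18 mm across it; underside within 4 mm of the bay floor; lean under 0.1 rad (((y of seat_a in the frame of test_rack between 0.104 and 0.124 m and y of capacitor in the frame of carrier_tray between -0.131 and -0.097 m) or (y of seat_a in the frame of test_rack between 0.028 and 0.048 m and y of capacitor in the frame of carrier_tray between -0.055 and -0.021 m) or (y of seat_a in the frame of test_rack between -0.048 and -0.028 m and y of capacitor in the frame of carrier_tray between 0.021 and 0.055 m) or (y of seat_a in the frame of test_rack between -0.124 and -0.104 m and y of capacitor in the frame of carrier_tray between 0.097 and 0.131 m)) and x of capacitor in the frame of carrier_tray between -0.018 and 0.018 m and z of capacitor in the frame of carrier_tray between 0.002 and 0.01 m and angle between each of capacitor, transformer, heatsink, relay's own z axis and vertical below 0.1 rad and linear speed of each of capacitor, transformer, heatsink, relay below 0.02 m/s and angular speed of each of capacitor, transformer, heatsink, relay below 0.2 rad/s and ((y of seat_b in the frame of test_rack between 0.104 and 0.124 m and y of transformer in the frame of carrier_tray between -0.131 and -0.097 m) or (y of seat_b in the frame of test_rack between 0.028 and 0.048 m and y of transformer in the frame of carrier_tray between -0.055 and -0.021 m) or (y of seat_b in the frame of test_rack between -0.048 and -0.028 m and y of transformer in the frame of carrier_tray between 0.021 and 0.055 m) or (y of seat_b in the frame of test_rack between -0.124 and -0.104 m and y of transformer in the frame of carrier_tray between 0.097 and 0.131 m)) and x of transformer in the frame of carrier_tray between -0.018 and 0.018 m and z of transformer in the frame of carrier_tray between 0.002 and 0.01 m and ((y of seat_c in the frame of test_rack between 0.104 and 0.124 m and y of heatsink in the frame of carrier_tray between -0.131 and -0.097 m) or (y of seat_c in the frame of test_rack between 0.028 and 0.048 m and y of heatsink in the frame of carrier_tray between -0.055 and -0.021 m) or (y of seat_c in the frame of test_rack between -0.048 and -0.028 m and y of heatsink in the frame of carrier_tray between 0.021 and 0.055 m) or (y of seat_c in the frame of test_rack between -0.124 and -0.104 m and y of heatsink in the frame of carrier_tray between 0.097 and 0.131 m)) and x of heatsink in the frame of carrier_tray between -0.018 and 0.018 m and z of heatsink in the frame of carrier_tray between 0.002 and 0.01 m and ((y of seat_d in the frame of test_rack between 0.104 and 0.124 m and y of relay in the frame of carrier_tray between -0.131 and -0.097 m) or (y of seat_d in the frame of test_rack between 0.028 and 0.048 m and y of relay in the frame of carrier_tray between -0.055 and -0.021 m) or (y of seat_d in the frame of test_rack between -0.048 and -0.028 m and y of relay in the frame of carrier_tray between 0.021 and 0.055 m) or (y of seat_d in the frame of test_rack between -0.124 and -0.104 m and y of relay in the frame of carrier_tray between 0.097 and 0.131 m)) and x of relay in the frame of carrier_tray between -0.018 and 0.018 m and z of relay in the frame of carrier_tray between 0.002 and 0.01 m); the robot touches nothing.
It fails at once if a module is tipped over (leans more than 0.7 rad) (angle between any of capacitor, transformer, heatsink, relay's own z axis and vertical above 0.7 rad).
It fails at once if a module is let fall: it drops free, touching nothing, with its underside more than 45 mm above the table ((contact force between capacitor and anything else below 0.001 N and height (world z) of capacitor above 0.045 m and linear speed of capacitor above 0.3 m/s) or (contact force between transformer and anything else below 0.001 N and height (world z) of transformer above 0.045 m and linear speed of transformer above 0.3 m/s) or (contact force between heatsink and anything else below 0.001 N and height (world z) of heatsink above 0.045 m and linear speed of heatsink above 0.3 m/s) or (contact force between relay and anything else below 0.001 N and height (world z) of relay above 0.045 m and linear speed of relay above 0.3 m/s)).
It also fails if it takes over 125 s, if anything falls off the work surface, if the arm or the gripper's body presses on something with over 40 N, if the wrist force passes 120 N, or if a joint passes its speed limit or range.

## Working session

There is one attempt and no reset: what is moved stays moved. The work goes in short steps, Python scripts to look and compute and a tool call to move; the robot and the scene stay as the last step left them, time stands still between calls to the robot, and variables do not carry over. Pictures are saved under pics/ and viewed, about 12 in all and at most 16, crops included, and the job is handed in when it is done.

Besides the shell and the picture viewer there is one more tool, called after ">>>" by a JSON object that holds its "fn" and its "kwargs", one argument or row to a line. drive_tool: Moves the arm, as the interface text tells. Its arguments: {"type":"object","properties":{"plan":{"type":"array"}},"required":["plan"]}

```bash
mkdir -p pics
python3 - <<'E'
from station import *
import cv2, numpy as np
s=sense(); print({k:np.round(v,3).tolist() for k,v in s.items()})
for n in ("top","scene"):
    c=camera(n); cv2.imwrite(f"pics/{n}0.png",c["img"])
    print(n,c["K"].tolist(),np.round(c["eye"],3).tolist(),np.round(c["rotation"],3).tolist())
    for t in "capacitor transformer heatsink relay test_rack carrier_tray seat_a".split():
        for r in regions_of(c,t)[:4]: print(t,round(r["conf"],2),r["xy"],r["mask"].sum())
E
```

```text
{'clock': 0.0, 'qpos': [1.171, 0.435, 0.025, 1.574, -0.012, 1.134, -0.075], 'dq': [-0.0, -0.002, 0.001, -0.001, 0.001, 0.002, -0.001], 'effort': [0.002, -67.047, 1.026, -31.622, 0.016, 0.012, -0.0], 'position': [0.183, -0.597, 0.404], 'tool_rot': [-3.106, -0.464, 0.001], 'force': [-0.165, -0.109, -0.433], 'moment': [-0.006, -0.011, 0.001], 'gripper_width': 0.086}
top [[495.90598556611894, 0.0, 278.0776864844553], [0.0, 495.90598556611894, 207.30863172478752], [0.0, 0.0, 1.0]] [0.417, -0.017, 0.75] [-2.105, 2.165, -0.22]
capacitor 0.58 [230.7, 261.4] 956
capacitor 0.37 [333.4, 268.1] 918
transformer 0.68 [234.5, 246.2] 1343
transformer 0.67 [335.3, 266.9] 951
heatsink 0.64 [279.5, 268.2] 976
relay 0.73 [178.3, 258.4] 952
test_rack 0.67 [258.5, 265.6] 1308
carrier_tray 0.68 [290.8, 151.2] 10919
carrier_tray 0.58 [282.2, 253.0] 1311
seat_a 0.85 [232.3, 249.3] 1203
seat_a 0.74 [331.4, 284.2] 1442
seat_a 0.74 [285.3, 254.8] 1344
seat_a 0.66 [182.2, 247.2] 1447
scene [[539.2775058979414, 0.0, 272.73089743585933], [0.0, 539.2775058979414, 213.61891403149428], [0.0, 0.0, 1.0]] [1.0, -0.244, 0.715] [-2.139, -1.407, 0.455]
capacitor 0.8 [295.6, 166.0] 1015
capacitor 0.47 [209.0, 195.6] 1014
transformer 0.85 [206.9, 196.0] 995
heatsink 0.59 [250.6, 180.1] 1170
relay 0.96 [339.2, 160.4] 899
test_rack 0.83 [275.5, 202.9] 1514
carrier_tray 0.67 [282.3, 278.5] 11166
carrier_tray 0.21 [297.4, 169.3] 1036
seat_a 0.9 [206.0, 207.8] 839
seat_a 0.76 [337.3, 177.2] 625
seat_a 0.61 [251.8, 196.7] 720
seat_a 0.57 [298.8, 187.0] 888
```

View pics/top0.png

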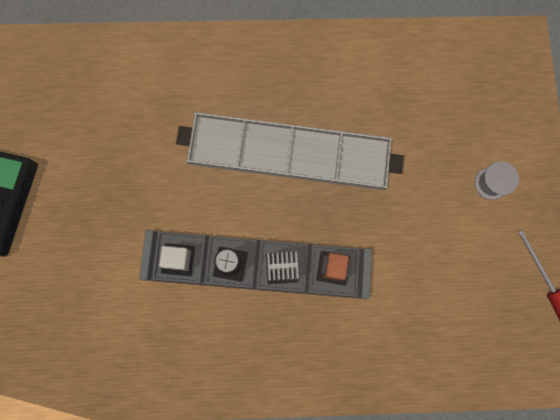

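View pics/scene0.png

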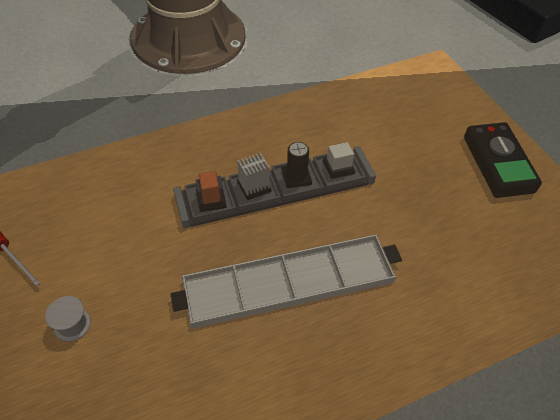

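```bash
cat > h.py <<'E'
from station import *
import cv2, numpy as np
from scipy.spatial.transform import Rotation as R
def pose(c,s=None):
    if "eye" in c: return R.from_rotvec(c["rotation"]).as_matrix(), np.array(c["eye"])
    T=np.eye(4); T[:3,:3]=R.from_rotvec(s["tool_rot"]).as_matrix(); T[:3,3]=s["position"]
    T=T@np.array(c["hand_eye"]); return T[:3,:3],T[:3,3]
def ground(c,px,z,s=None):
    Rm,e=pose(c,s); px=np.atleast_2d(px).astype(float)
    d=np.c_[px,np.ones(len(px))]@np.linalg.inv(c["K"]).T@Rm.T
    return (e+d*((z-e[2])/d[:,2])[:,None])[:,:2]
def proj(c,P,s=None):
    Rm,e=pose(c,s); q=(np.atleast_2d(P)-e)@Rm@np.array(c["K"]).T
    return q[:,:2]/q[:,2:]
def frame(x,y,a,pts):
    pts=np.atleast_2d(pts).astype(float); r=np.array([[np.cos(a),-np.sin(a)],[np.sin(a),np.cos(a)]])
    return np.c_[pts[:,:2]@r.T+[x,y],pts[:,2]]
def rect(x,y,z): return [[x,y,z],[x,-y,z],[-x,-y,z],[-x,y,z]]
E
python3 - <<'E'
from h import *
c=camera("top"); im=c["img"].copy()
m=regions_of(c,"carrier_tray")[0]["mask"]
p=np.argwhere(m)[:,::-1]
g=ground(c,p,0.018).astype(np.float32)
r=cv2.minAreaRect(g*1000); print("tray",r)
for t in ["relay","capacitor","heatsink","transformer"]:
    for q in regions_of(c,t):
        mm=q["mask"]; g=ground(c,np.argwhere(mm)[:,::-1],0.016).astype(np.float32)
        print(t,q["conf"],q["xy"],cv2.minAreaRect(g*1000))
cv2.imwrite("pics/crop.png",cv2.resize(im[100:300,135:400],None,fx=3,fy=3,interpolation=cv2.INTER_CUBIC))
E
```

```text
tray ((639.742919921875, -55.23881530761719), (349.52587890625, 87.05592346191406), 80.89790344238281)
relay 0.59 [177.3, 260.4] ((478.4149169921875, 116.33872985839844), (49.11432647705078, 45.35015106201172), 86.49935150146484)
capacitor 0.64 [229.3, 262.5] ((470.3203430175781, 38.64714431762695), (46.270103454589844, 45.394256591796875), 77.6165771484375)
heatsink 0.68 [277.6, 267.3] ((461.5455017089844, -38.63941192626953), (45.809967041015625, 46.82875061035156), 88.5350341796875)
transformer 0.85 [334.4, 267.2] ((459.37396240234375, -114.96430206298828), (47.99736785888672, 45.06385040283203), 79.29268646240234)
transformer 0.71 [259.0, 267.6] ((467.7138366699219, -0.416534423828125), (337.9114074707031, 75.86627960205078), 83.64466857910156)
```

View pics/crop.png

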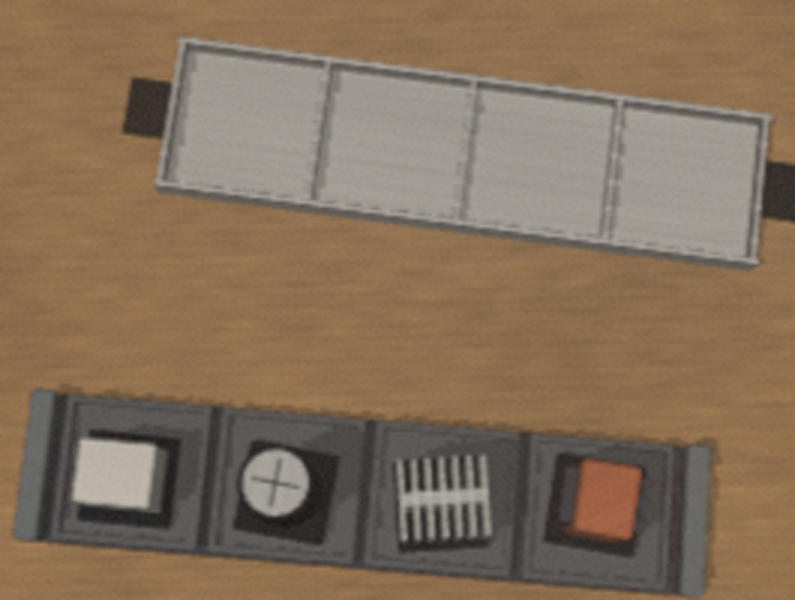

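Run:
```python
from h import *
c=camera("top"); im=c["img"].copy()
f=lambda l: np.array(l)/3+[135,100]
def rc(n,l,z,hx,hy):
    g=ground(c,f(l),z)*1000; ce=g.mean(0)
    # order: top-left, top-right, bottom-right, bottom-left ; left=+y
    yd=(g[0]-g[1])+(g[3]-g[2]); xd=(g[0]-g[3])+(g[1]-g[2])
    a=np.arctan2(-yd[0],yd[1]); b=np.arctan2(xd[1],xd[0])
    print(n,ce.round(1),"yaw from y,x",a.round(3),b.round(3),"size x,y",np.linalg.norm(xd)/2,np.linalg.norm(yd)/2)
    return ce/1000,(a*hy+b*hx)/(hx+hy)
o=im
D={}
D["tray"]=rc("tray",[(183,42),(770,116),(757,262),(157,185)],.018,80,310)
D["relay"]=rc("relay",[(82,437),(157,442),(152,509),(73,505)],.060,30,36)
D["heat"]=rc("heat",[(394,459),(487,454),(492,538),(402,543)],.074,36,40)
D["xf"]=rc("xf",[(585,461),(643,466),(630,540),(575,530)],.068,34,28)
print("cap",ground(c,f([(275,482)]),.085)*1000)
print("rack",end=' ');D["rack"]=rc("",[(35,392),(709,447),(700,595),(17,538)],.022,74,336)
big=cv2.resize(im[100:300,135:400],None,fx=3,fy=3,interpolation=cv2.INTER_CUBIC)
def dr(n,hx,hy,z,col,oy=0):
    (x,y),a=D[n]; P=frame(x,y,a,np.array(rect(hx,hy,z))+[0,oy,0])
    q=(proj(c,P)-[135,100])*3
    cv2.polylines(big,[q.astype(int)],True,col,1)
dr("tray",.04,.155,.018,(0,0,255)); dr("rack",.037,.168,.01,(0,0,255))
for y in (-.114,-.038,.038,.114): dr("rack",.032,.032,.022,(0,255,255),y); dr("tray",.02,.02,.006,(0,255,0),y)
for n in("relay","heat","xf"): dr(n,.022,.022,.024,(255,0,0))
cv2.imwrite("pics/ov.png",big)
```

```text
tray [640.7 -56.4] yaw from y,x -0.155 -0.163 size x,y 77.56529169320869 305.9789141729359
relay [477.2 112.8] yaw from y,x -0.087 -0.095 size x,y 31.131266734196668 35.49312973290743
heat [460.4 -37.5] yaw from y,x 0.026 0.046 size x,y 37.90157328689416 41.45757328056746
xf [ 458.3 -112.8] yaw from y,x -0.159 -0.212 size x,y 33.07366075615609 26.036706233996913
cap [[469.04100271  37.70168938]]
rack  [467.7  -1.1] yaw from y,x -0.11 -0.114 size x,y 71.52313007822158 331.35660767590525
```

View pics/ov.png

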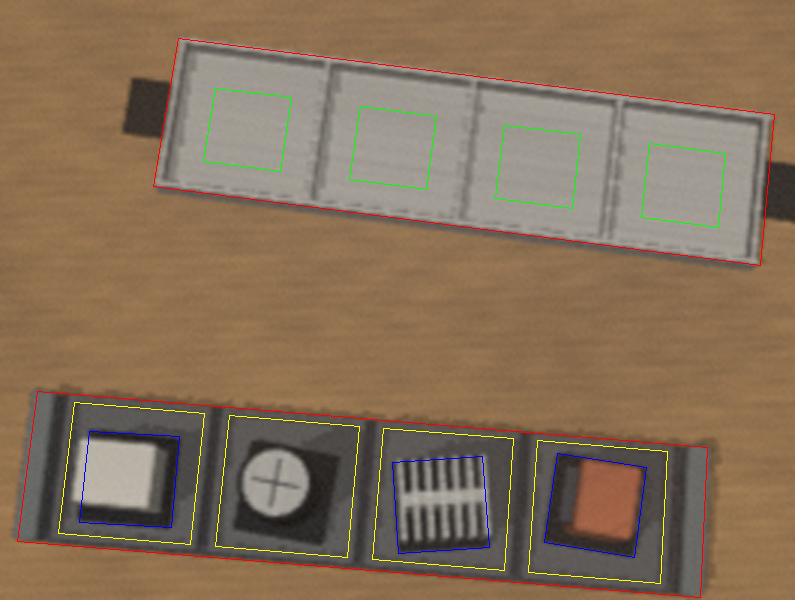

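```bash
cat >> h.py <<'E'
def to(x,y,z,a):
    "remaining turn (deg, tool z), and shift (cm, tool axes after the turn) to TCP x,y,z (mm), jaw yaw a"
    s=sense(); M=R.from_rotvec(s["tool_rot"]).as_matrix(); p=np.array(s["position"])*1000
    cur=np.arctan2(M[1,1],M[0,1]); w=-np.degrees((a-cur+np.pi/2)%np.pi-np.pi/2)
    T=np.array([[-np.sin(a),np.cos(a),0],[np.cos(a),np.sin(a),0],[0,0,-1]])
    print("t",s["clock"],"pos",p.round(1),"yaw",cur.round(3),"tilt",np.degrees(np.arccos(-M[2,2])).round(2),"w",s["gripper_width"],"F",np.round(s["force"],1),"| turn",w.round(1),"shift cm",(T@(np.array([x,y,z])-p)/10).round(2))
E
python3 -c "
from h import *
to(458.3,-112.8,300,-.18)"
```

```text
t 1.15 pos [ 182.8 -597.7  404.7] yaw -1.274 tilt 0.0 w 0.085665434685146 F [0.4 0.5 0.5] | turn -62.7 shift cm [52.64 18.43 10.47]
```

>>> {"fn": "drive_tool", "kwargs": {
  "plan": [
    [0, 0, -10.4, 0, 0, 0, 0],
    [0, 0, -10.4, 0, 0, 0, 0],
    [0, 0, -10.4, 0, 0, 0, 0],
    [0, 0, -10.4, 0, 0, 0, 0],
    [0, 0, -10.4, 0, 0, 0, 0],
    [0, 0, -10.4, 0, 0, 0, 0],
    [0, 0, 0, 0, 0, 0, 0]
  ]
}}

```text
clock: 2.02
position: [0.1825, -0.5978, 0.4047]
tool_rot: [2.418, 2.005, 0.0]
force: [0.5, 0.0, 0.2]
gripper_width: 0.0856
```

```bash
python3 -c "
from h import *
to(458.3,-112.8,300,-.18)"
```

```text
t 2.025 pos [ 182.5 -597.8  404.7] yaw -0.186 tilt 0.01 w 0.08557089862887259 F [0.5 0.  0.2] | turn -0.4 shift cm [52.65 18.45 10.47]
```

>>> {"fn": "drive_tool", "kwargs": {
  "plan": [
    [0, 0, 0, 4, 2.4, 0.5, 0],
    [0, 0, 0, 5.3, 2.4, 1, 0],
    [0, 0, 0, 5.3, 2.4, 1, 0],
    [0, 0, 0, 5.3, 2.4, 1, 0],
    [0, 0, 0, 5.3, 2.4, 1, 0],
    [0, 0, 0, 5.3, 2.4, 1, 0],
    [0, 0, 0, 5.3, 2, 1, 0],
    [0, 0, 0, 5.3, 2, 1, 0]
  ]
}}

```text
clock: 3.02
position: [0.4401, -0.226, 0.3297]
tool_rot: [2.422, 1.999, 0.001]
force: [1.0, -0.7, -0.0]
gripper_width: 0.0859
```

>>> {"fn": "drive_tool", "kwargs": {
  "plan": [
    [0, 0, 0, 5.3, 0, 1, 0],
    [0, 0, 0, 4, 0, 1, 0],
    [0, 0, 0, 2.2, 0, 1, 0],
    [0, 0, 0, 0, 0, 0, 0],
    [0, 0, 0, 0, 0, 0, 0]
  ]
}}

```text
clock: 3.65
position: [0.4604, -0.1153, 0.2999]
tool_rot: [2.42, 2.003, -0.001]
force: [-0.1, 0.5, -0.1]
gripper_width: 0.0853
```

```bash
python3 -c "
from h import *
to(458.3,-112.8,300,-.18)
s=sense(); c=camera('wrist'); im=c['img'].copy()
for (x,y,a,hx,hy,z) in [(.4583,-.1128,-.18,.017,.014,.068),(.4583,-.1128,-.18,.022,.022,.024),(.4604,-.0375,.035,.018,.02,.074),(.4604,-.0375,.035,.022,.022,.024)]:
    cv2.polylines(im,[proj(c,frame(x,y,a,rect(hx,hy,z)),s).astype(int)],True,(0,255,0),1)
cv2.imwrite('pics/w1.png',im)"
```

```text
t 3.65 pos [ 460.4 -115.3  299.9] yaw -0.188 tilt 0.03 w 0.08529680467215005 F [-0.1  0.5 -0.1] | turn -0.5 shift cm [ 0.21 -0.25 -0.01]
```

View pics/w1.png

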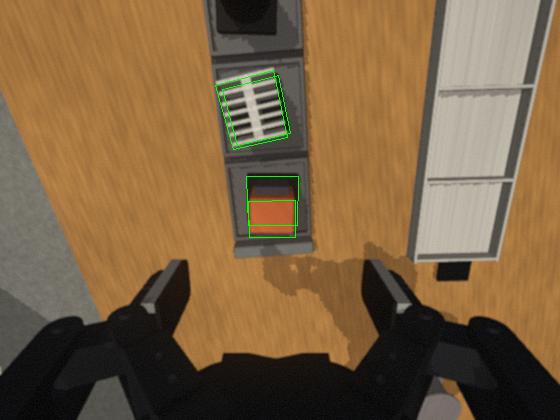

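>>> {"fn": "drive_tool", "kwargs": {
  "plan": [
    [0, 0, 0, 0.2, -0.2, 3, 0],
    [0, 0, 0, 0, 0, 3, 0],
    [0, 0, 0, 0, 0, 2.5, 0],
    [0, 0, 0, 0, 0, 1, 0],
    [0, 0, 0, 0, 0, 0, 0.7],
    [0, 0, 0, 0, 0, 0, 1],
    [0, 0, 0, 0, 0, 0, 1],
    [0, 0, 0, 0, 0, 0, 1]
  ]
}}

```text
clock: 4.7
position: [0.4591, -0.1123, 0.2057]
tool_rot: [2.416, 2.005, 0.001]
force: [-0.9, -0.9, 6.5]
gripper_width: 0.0334
```

>>> {"fn": "drive_tool", "kwargs": {
  "plan": [
    [0, 0, 0, 0, 0, 0, 1],
    [0, 0, 0, 0, 0, 0, 1],
    [0, 0, 0, 0, 0, -1, 1],
    [0, 0, 0, 0, 0, -3, 1],
    [0, 0, 0, 0, 0, -3, 1],
    [0, 0, 0, 0, 0, -3, 1],
    [0, 0, 0, 0, 0, 0, 1]
  ]
}}

```text
clock: 5.58
position: [0.4594, -0.1122, 0.3071]
tool_rot: [2.414, 2.004, 0.004]
force: [-0.4, -0.5, -3.2]
gripper_width: 0.0334
```

```bash
python3 -c "
from h import *
to(658.5,56.2,290,-.18)
c=camera('wrist'); cv2.imwrite('pics/w2.png',c['img'])"
```

```text
t 5.575 pos [ 459.4 -112.2  307.1] yaw -0.185 tilt 0.26 w 0.03338976631380678 F [-0.4 -0.5 -3.2] | turn -0.3 shift cm [20.13 16.58  1.71]
```

View pics/w2.png

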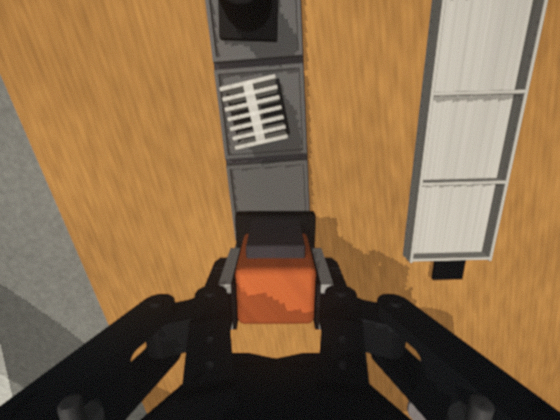

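>>> {"fn": "drive_tool", "kwargs": {
  "plan": [
    [0, 0, 0, 2.5, 2, 0, 1],
    [0, 0, 0, 4, 3.3, 0, 1],
    [0, 0, 0, 4, 3.3, 0, 1],
    [0, 0, 0, 4, 3.3, 0, 1],
    [0, 0, 0, 3.5, 2.9, 0, 1],
    [0, 0, 0, 2.1, 1.8, 0, 1],
    [0, 0, 0, 0, 0, 2, 1],
    [0, 0, 0, 0, 0, 2, 1]
  ]
}}

```text
clock: 6.62
position: [0.6579, 0.0542, 0.262]
tool_rot: [-2.416, -2.006, 0.005]
force: [-0.5, -0.2, -3.0]
gripper_width: 0.0336
```

```bash
python3 -c "
from h import *
to(658.5,56.2,196,-.18)"
```

```text
t 6.625 pos [657.9  54.2 262. ] yaw -0.185 tilt 0.19 w 0.0336436917525064 F [-0.5 -0.2 -3. ] | turn -0.3 shift cm [0.21 0.02 6.6 ]
```

>>> {"fn": "drive_tool", "kwargs": {
  "plan": [
    [0, 0, 0, 0.2, 0, 2.5, 1],
    [0, 0, 0, 0, 0, 2, 1],
    [0, 0, 0, 0, 0, 1, 1],
    [0, 0, 0, 0, 0, 0, 1],
    [0, 0, 0, 0, 0, 0, 1]
  ]
}}

```text
clock: 7.25
position: [0.6597, 0.0568, 0.2105]
tool_rot: [2.417, 2.006, 0.002]
force: [0.6, -0.3, -3.0]
gripper_width: 0.0331
```

>>> {"fn": "drive_tool", "kwargs": {
  "plan": [
    [0, 0, 0, 0, 0, 0.7, 1],
    [0, 0, 0, 0, 0, 0.4, 1],
    [0, 0, 0, 0, 0, 0.3, 1],
    [0, 0, 0, 0, 0, 0, 1]
  ]
}}

```text
clock: 7.75
position: [0.6593, 0.0569, 0.1959]
tool_rot: [2.417, 2.007, 0.0]
force: [-0.6, 0.9, -0.3]
gripper_width: 0.0336
```

>>> {"fn": "drive_tool", "kwargs": {
  "plan": [
    [0, 0, 0, 0, 0, 0, 0.35],
    [0, 0, 0, 0, 0, 0, 0.35],
    [0, 0, 0, 0, 0, 0, 0.35],
    [0, 0, 0, 0, 0, -1.5, 0.35],
    [0, 0, 0, 0, 0, -3, 0.35],
    [0, 0, 0, 0, 0, -3, 0.35],
    [0, 0, -6, 0, 0, -2.5, 0],
    [0, 0, -6.4, 0, 0, 0, 0]
  ]
}}

```text
clock: 8.75
position: [0.6601, 0.0572, 0.2996]
tool_rot: [2.18, 2.257, 0.006]
force: [1.0, -0.8, -0.3]
gripper_width: 0.0852
```

```bash
python3 -c "
from h import *
to(460.4,-37.5,296,.035)"
```

```text
t 8.75 pos [660.1  57.2 299.6] yaw 0.035 tilt 0.3 w 0.08523711901304618 F [ 1.  -0.8 -0.3] | turn -0.0 shift cm [ -8.77 -20.29   0.36]
```

>>> {"fn": "drive_tool", "kwargs": {
  "plan": [
    [0, 0, 0, -1.5, -3.5, 0, 0],
    [0, 0, 0, -2, -5, 0, 0],
    [0, 0, 0, -2, -5, 0, 0],
    [0, 0, 0, -2, -4.5, 0, 0],
    [0, 0, 0, -1.3, -2.3, 0, 0],
    [0, 0, 0, 0, 0, 0, 0],
    [0, 0, 0, 0, 0, 0, 0]
  ]
}}

```text
clock: 9.62
position: [0.46, -0.0372, 0.2966]
tool_rot: [2.185, 2.255, 0.002]
force: [0.3, -0.0, 0.3]
gripper_width: 0.0856
```

```bash
python3 -c "
from h import *
to(460.4,-37.5,206,.035)
s=sense(); c=camera('wrist'); im=c['img'].copy()
for (x,y,a,hx,hy,z) in [(.4604,-.0375,.035,.018,.02,.074),(.4604,-.0375,.035,.022,.022,.024),(.469,.0377,-.15,.017,.017,.085),(.469,.0377,-.2,.022,.022,.024)]:
    cv2.polylines(im,[proj(c,frame(x,y,a,rect(hx,hy,z)),s).astype(int)],True,(0,255,0),1)
cv2.imwrite('pics/w3.png',im)"
```

```text
t 9.625 pos [460.  -37.2 296.6] yaw 0.031 tilt 0.13 w 0.0855790854415089 F [ 0.3 -0.   0.3] | turn -0.2 shift cm [-0.03  0.04  9.06]
```

View pics/w3.png

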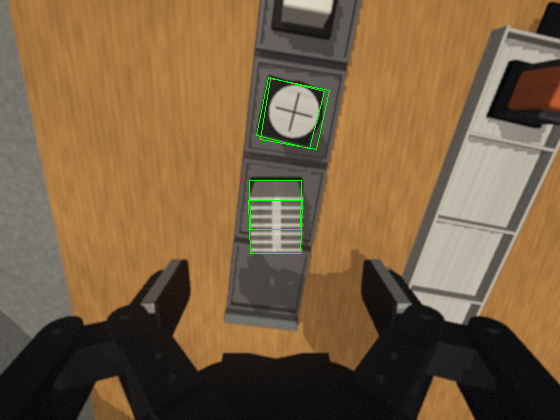

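>>> {"fn": "drive_tool", "kwargs": {
  "plan": [
    [0, 0, 0, 0, 0, 3, 0],
    [0, 0, 0, 0, 0, 3, 0],
    [0, 0, 0, 0, 0, 2.2, 0],
    [0, 0, 0, 0, 0, 0.8, 0],
    [0, 0, 0, 0, 0, 0, 0.7],
    [0, 0, 0, 0, 0, 0, 1],
    [0, 0, 0, 0, 0, 0, 1],
    [0, 0, 0, 0, 0, 0, 1]
  ]
}}

```text
clock: 10.68
position: [0.4597, -0.0375, 0.2066]
tool_rot: [2.185, 2.255, 0.002]
force: [-1.1, -0.4, 6.2]
gripper_width: 0.0356
```

>>> {"fn": "drive_tool", "kwargs": {
  "plan": [
    [0, 0, 0, 0, 0, 0, 1],
    [0, 0, 0, 0, 0, 0, 1],
    [0, 0, 0, 0, 0, -1, 1],
    [0, 0, 0, 0, 0, -3, 1],
    [0, 0, 0, 0, 0, -3, 1],
    [0, 0, 5.5, 0, 0, -3, 1],
    [0, 0, 5.5, 0, 0, 0, 1],
    [0, 0, 0, 0, 0, 0, 1]
  ]
}}

```text
clock: 11.68
position: [0.4589, -0.0376, 0.3065]
tool_rot: [2.391, 2.036, 0.0]
force: [0.2, -0.3, -1.8]
gripper_width: 0.0357
```

```bash
python3 -c "
from h import *
to(646.6,-18.9,197,-.157)"
```

```text
t 11.675 pos [458.9 -37.6 306.5] yaw -0.16 tilt 0.05 w 0.03572867372229995 F [ 0.2 -0.3 -1.8] | turn -0.2 shift cm [ 4.78 18.25 10.95]
```

>>> {"fn": "drive_tool", "kwargs": {
  "plan": [
    [0, 0, 0, 0.8, 3, 0, 1],
    [0, 0, 0, 1.3, 5, 0, 1],
    [0, 0, 0, 1.3, 5, 0, 1],
    [0, 0, 0, 1.0, 3.5, 0, 1],
    [0, 0, 0, 0.4, 1.75, 0, 1],
    [0, 0, 0, 0, 0, 3, 1],
    [0, 0, 0, 0, 0, 3, 1],
    [0, 0, 0, 0, 0, 2.5, 1]
  ]
}}

```text
clock: 12.68
position: [0.6464, -0.0195, 0.2189]
tool_rot: [-2.389, -2.038, 0.003]
force: [-0.4, 0.1, -1.7]
gripper_width: 0.0355
```

>>> {"fn": "drive_tool", "kwargs": {
  "plan": [
    [0, 0, 0, 0, 0, 1, 1],
    [0, 0, 0, 0, 0, 0, 1],
    [0, 0, 0, 0, 0, 0, 1]
  ]
}}

```text
clock: 13.05
position: [0.6474, -0.0192, 0.2118]
tool_rot: [2.391, 2.036, 0.002]
force: [1.3, -0.5, -2.0]
gripper_width: 0.035
```

>>> {"fn": "drive_tool", "kwargs": {
  "plan": [
    [0, 0, 0, 0, 0, 0.8, 1],
    [0, 0, 0, 0, 0, 0.4, 1],
    [0, 0, 0, 0, 0, 0.3, 1],
    [0, 0, 0, 0, 0, 0, 1]
  ]
}}

```text
clock: 13.55
position: [0.6468, -0.0193, 0.1967]
tool_rot: [2.392, 2.036, -0.001]
force: [-5.9, -1.2, 9.1]
gripper_width: 0.0352
```

>>> {"fn": "drive_tool", "kwargs": {
  "plan": [
    [0, 0, 0, 0, 0, -0.1, 0.7],
    [0, 0, 0, 0, 0, 0, 0.35],
    [0, 0, 0, 0, 0, 0, 0.35],
    [0, 0, 0, 0, 0, 0, 0.35],
    [0, 0, 0, 0, 0, -1.5, 0.35],
    [0, 0, 0, 0, 0, -3, 0.35],
    [0, 0, 0, 0, 0, -3, 0],
    [0, 0, 0, 0, 0, -2.5, 0]
  ]
}}

```text
clock: 14.55
position: [0.6472, -0.0192, 0.2992]
tool_rot: [2.392, 2.036, 0.002]
force: [-0.5, 0.3, -0.6]
gripper_width: 0.0854
```

```bash
python3 -c "
from h import *
to(469,37.7,206,-.16)
c=camera('top'); cv2.imwrite('pics/t2.png',c['img'][90:310,120:420])"
```

```text
t 14.55 pos [647.2 -19.2 299.2] yaw -0.16 tilt 0.1 w 0.08543608908459477 F [-0.5  0.3 -0.6] | turn -0.0 shift cm [  2.78 -18.49   9.32]
```

View pics/t2.png

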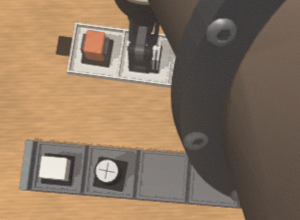

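>>> {"fn": "drive_tool", "kwargs": {
  "plan": [
    [0, 0, 0, 0.5, -3.5, 0, 0],
    [0, 0, 0, 0.8, -5, 0, 0],
    [0, 0, 0, 0.8, -5, 0, 0],
    [0, 0, 0, 0.7, -3.5, 0, 0],
    [0, 0, 0, 0, -1.5, 0, 0],
    [0, 0, 0, 0, 0, 0, 0],
    [0, 0, 0, 0, 0, 0, 0]
  ]
}}

```text
clock: 15.48
position: [0.4702, 0.0374, 0.297]
tool_rot: [2.393, 2.034, 0.002]
force: [0.5, 0.5, -0.0]
gripper_width: 0.0854
```

```bash
python3 -c "
from h import *
to(469,37.7,206,-.16)
s=sense(); c=camera('wrist'); im=c['img'].copy()
for (x,y,a,hx,hy,z) in [(.469,.0377,-.15,.0175,.0175,.085),(.469,.0377,-.2,.022,.022,.024),(.4772,.1128,-.095,.015,.018,.06)]:
    cv2.polylines(im,[proj(c,frame(x,y,a,rect(hx,hy,z)),s).astype(int)],True,(0,255,0),1)
cv2.imwrite('pics/w4.png',im)"
```

```text
t 15.475 pos [470.2  37.4 297. ] yaw -0.162 tilt 0.08 w 0.08535175025309312 F [ 0.5  0.5 -0. ] | turn -0.1 shift cm [ 0.01 -0.12  9.1 ]
```

View pics/w4.png

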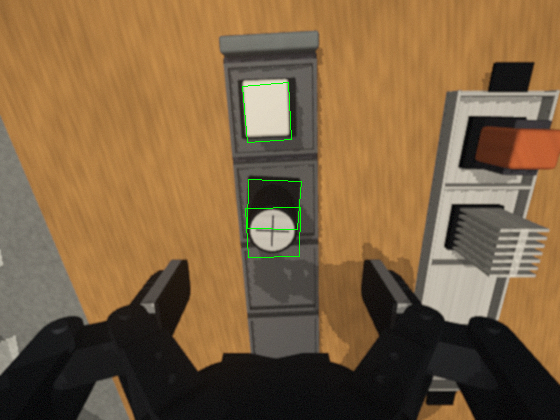

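>>> {"fn": "drive_tool", "kwargs": {
  "plan": [
    [0, 0, 0, 0, -0.1, 3, 0],
    [0, 0, 0, 0, 0, 3, 0],
    [0, 0, 0, 0, 0, 2.2, 0],
    [0, 0, 0, 0, 0, 0.8, 0],
    [0, 0, 0, 0, 0, 0, 0.7],
    [0, 0, 0, 0, 0, 0, 1],
    [0, 0, 0, 0, 0, 0, 1],
    [0, 0, 0, 0, 0, 0, 1]
  ]
}}

```text
clock: 16.52
position: [0.4682, 0.0381, 0.2077]
tool_rot: [2.392, 2.035, 0.002]
force: [-1.5, 0.0, 6.3]
gripper_width: 0.0335
```

>>> {"fn": "drive_tool", "kwargs": {
  "plan": [
    [0, 0, 0, 0, 0, 0, 1],
    [0, 0, 0, 0, 0, 0, 1],
    [0, 0, 0, 0, 0, -1, 1],
    [0, 0, 0, 0, 0, -3, 1],
    [0, 0, 0, 0, 0, -3, 1],
    [0, 0, 0, 0, 0, -3, 1],
    [0, 0, 0, 0, 0, 0, 1],
    [0, 0, 0, 0, 0, 0, 1]
  ]
}}

```text
clock: 17.52
position: [0.4676, 0.0379, 0.3067]
tool_rot: [2.392, 2.036, -0.0]
force: [-0.5, -0.3, -1.5]
gripper_width: 0.034
```

```bash
python3 -c "
from h import *
to(634.8,-93.9,197,-.157)"
```

```text
t 17.525 pos [467.6  37.9 306.7] yaw -0.161 tilt 0.02 w 0.03398758841055194 F [-0.5 -0.3 -1.5] | turn -0.2 shift cm [-10.4   18.58  10.97]
```

>>> {"fn": "drive_tool", "kwargs": {
  "plan": [
    [0, 0, 0, -1.7, 3, 0, 1],
    [0, 0, 0, -2.8, 5, 0, 1],
    [0, 0, 0, -2.8, 5, 0, 1],
    [0, 0, 0, -2.1, 3.8, 0, 1],
    [0, 0, 0, -1, 1.8, 0, 1],
    [0, 0, 0, 0, 0, 3, 1],
    [0, 0, 0, 0, 0, 3, 1],
    [0, 0, 0, 0, 0, 2.5, 1]
  ]
}}

```text
clock: 18.52
position: [0.634, -0.0943, 0.219]
tool_rot: [-2.39, -2.035, 0.003]
force: [0.6, -0.3, -0.8]
gripper_width: 0.0341
```

>>> {"fn": "drive_tool", "kwargs": {
  "plan": [
    [0, 0, 0, 0, 0, 1, 1],
    [0, 0, 0, 0, 0, 0, 1],
    [0, 0, 0, 0, 0, 0, 1]
  ]
}}

```text
clock: 18.9
position: [0.6353, -0.0942, 0.2126]
tool_rot: [2.392, 2.036, 0.001]
force: [-0.3, -0.7, -0.6]
gripper_width: 0.0339
```

>>> {"fn": "drive_tool", "kwargs": {
  "plan": [
    [0, 0, 0, 0, 0, 0.8, 1],
    [0, 0, 0, 0, 0, 0.4, 1],
    [0, 0, 0, 0, 0, 0.3, 1],
    [0, 0, 0, 0, 0, 0, 1]
  ]
}}

```text
clock: 19.4
position: [0.6347, -0.0943, 0.1978]
tool_rot: [2.392, 2.036, -0.001]
force: [-5.0, -0.5, 11.2]
gripper_width: 0.0335
```

Touching the floor; release, then go to the relay.

>>> {"fn": "drive_tool", "kwargs": {
  "plan": [
    [0, 0, 0, 0, 0, -0.1, 0.7],
    [0, 0, 0, 0, 0, 0, 0.35],
    [0, 0, 0, 0, 0, 0, 0.35],
    [0, 0, 0, 0, 0, 0, 0.35],
    [0, 0, 0, 0, 0, -1.5, 0.35],
    [0, 0, 0, 0, 0, -3, 0.35],
    [0, 0, -3.7, 0, 0, -3, 0],
    [0, 0, 0, 0, 0, -2.5, 0]
  ]
}}

```text
clock: 20.4
position: [0.635, -0.0943, 0.3001]
tool_rot: [2.324, 2.113, 0.002]
force: [0.6, -1.1, -0.0]
gripper_width: 0.0849
```

```bash
python3 -c "
from h import *
to(477.2,112.8,205,-.1)"
```

```text
t 20.4 pos [635.  -94.3 300.1] yaw -0.095 tilt 0.1 w 0.08491179433758306 F [ 0.6 -1.1 -0. ] | turn 0.3 shift cm [ 19.03 -17.77   9.51]
```

>>> {"fn": "drive_tool", "kwargs": {
  "plan": [
    [0, 0, 0, 2.5, -2.5, 0, 0],
    [0, 0, 0, 4, -3.8, 0, 0],
    [0, 0, 0, 4, -3.8, 0, 0],
    [0, 0, 0, 4, -3.7, 0, 0],
    [0, 0, 0, 3, -2.7, 0, 0],
    [0, 0, 0, 1.5, -1.3, 0, 0],
    [0, 0, 0, 0, 0, 0, 0],
    [0, 0, 0, 0, 0, 0, 0]
  ]
}}

```text
clock: 21.4
position: [0.4765, 0.1111, 0.2982]
tool_rot: [2.326, 2.111, 0.001]
force: [-0.4, -0.6, -0.5]
gripper_width: 0.085
```

```bash
python3 -c "
from h import *
to(477.2,112.8,205,-.1)
s=sense(); c=camera('wrist'); im=c['img'].copy()
for (x,y,a,hx,hy,z) in [(.4772,.1128,-.095,.015,.018,.06),(.4772,.1128,-.095,.022,.022,.024)]:
    cv2.polylines(im,[proj(c,frame(x,y,a,rect(hx,hy,z)),s).astype(int)],True,(0,255,0),1)
cv2.imwrite('pics/w5.png',im)"
```

```text
t 21.4 pos [476.5 111.1 298.2] yaw -0.097 tilt 0.06 w 0.084986789807399 F [-0.4 -0.6 -0.5] | turn 0.2 shift cm [0.17 0.05 9.32]
```

View pics/w5.png

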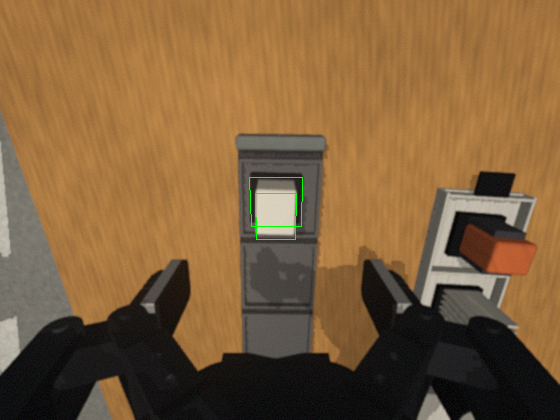

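>>> {"fn": "drive_tool", "kwargs": {
  "plan": [
    [0, 0, 0, 0.3, 0, 3, 0],
    [0, 0, 0, 0, 0, 3, 0],
    [0, 0, 0, 0, 0, 2.4, 0],
    [0, 0, 0, 0, 0, 1, 0],
    [0, 0, 0, 0, 0, 0, 0.7],
    [0, 0, 0, 0, 0, 0, 1],
    [0, 0, 0, 0, 0, 0, 1],
    [0, 0, 0, 0, 0, 0, 1]
  ]
}}

```text
clock: 22.45
position: [0.4766, 0.1149, 0.2047]
tool_rot: [2.325, 2.111, 0.002]
force: [-0.8, 0.8, 5.9]
gripper_width: 0.0292
```

>>> {"fn": "drive_tool", "kwargs": {
  "plan": [
    [0, 0, 0, 0, 0, 0, 1],
    [0, 0, 0, 0, 0, 0, 1],
    [0, 0, 0, 0, 0, -1, 1],
    [0, 0, 0, 0, 0, -3, 1],
    [0, 0, 0, 0, 0, -3, 1],
    [0, 0, 3.5, 0, 0, -3, 1],
    [0, 0, 0, 0, 0, 0, 1],
    [0, 0, 0, 0, 0, 0, 1]
  ]
}}

```text
clock: 23.45
position: [0.4759, 0.1146, 0.3037]
tool_rot: [2.388, 2.041, -0.0]
force: [-0.5, -0.5, -1.3]
gripper_width: 0.0296
```

```bash
python3 -c "
from h import *
to(622.9,-169,197,-.157)"
```

```text
t 23.45 pos [475.9 114.6 303.7] yaw -0.157 tilt 0.02 w 0.029595947066341118 F [-0.5 -0.5 -1.3] | turn 0.0 shift cm [-25.72  18.95  10.67]
```

>>> {"fn": "drive_tool", "kwargs": {
  "plan": [
    [0, 0, 0, -2.5, 1.8, 0, 1],
    [0, 0, 0, -4, 3, 0, 1],
    [0, 0, 0, -4.5, 3.3, 0, 1],
    [0, 0, 0, -4.5, 3.3, 0, 1],
    [0, 0, 0, -4.5, 3.3, 0, 1],
    [0, 0, 0, -3.7, 2.7, 0, 1],
    [0, 0, 0, -2, 1.5, 0, 1],
    [0, 0, 0, 0, 0, 2, 1]
  ]
}}

```text
clock: 24.45
position: [0.6233, -0.1715, 0.283]
tool_rot: [2.391, 2.035, -0.0]
force: [0.1, -0.1, -1.6]
gripper_width: 0.0291
```

>>> {"fn": "drive_tool", "kwargs": {
  "plan": [
    [0, 0, 0, 0, 0, 3, 1],
    [0, 0, 0, 0, 0, 3, 1],
    [0, 0, 0, 0, 0, 1.2, 1],
    [0, 0, 0, 0, 0, 0, 1],
    [0, 0, 0, 0, 0, 0, 1]
  ]
}}

```text
clock: 25.08
position: [0.6231, -0.1685, 0.2127]
tool_rot: [2.388, 2.04, 0.001]
force: [-0.3, 0.4, 0.5]
gripper_width: 0.0289
```

>>> {"fn": "drive_tool", "kwargs": {
  "plan": [
    [0, 0, 0, 0, 0, 1, 1],
    [0, 0, 0, 0, 0, 0.5, 1],
    [0, 0, 0, 0, 0, 0.2, 1],
    [0, 0, 0, 0, 0, 0, 1]
  ]
}}

```text
clock: 25.58
position: [0.6226, -0.1686, 0.1948]
tool_rot: [2.389, 2.04, -0.0]
force: [-1.7, -0.5, 1.5]
gripper_width: 0.029
```

>>> {"fn": "drive_tool", "kwargs": {
  "plan": [
    [0, 0, 0, 0, 0, 0, 0.7],
    [0, 0, 0, 0, 0, 0, 0.35],
    [0, 0, 0, 0, 0, 0, 0.35],
    [0, 0, 0, 0, 0, 0, 0.35],
    [0, 0, 0, 0, 0, -1.5, 0.35],
    [0, 0, 0, 0, 0, -3, 0.35],
    [0, 0, 0, 0, 0, -3, 0.2],
    [0, 0, 0, 0, 0, -3, 0.2]
  ]
}}

```text
clock: 26.58
position: [0.6226, -0.1685, 0.3019]
tool_rot: [2.388, 2.04, 0.001]
force: [0.4, -0.1, 0.5]
gripper_width: 0.0682
```

>>> {"fn": "drive_tool", "kwargs": {
  "plan": [
    [0, 0, 0, 0, -5, -3, 0],
    [0, 0, 0, -2, -5, -2, 0],
    [0, 0, 0, -5, -5, 0, 0],
    [0, 0, 0, -5, -3, 0, 0],
    [0, 0, 0, -5, -2, 0, 0],
    [0, 0, 0, -5, 0, 0, 0],
    [0, 0, 0, -5, 0, 0, 0],
    [0, 0, 0, 0, 0, 0, 0]
  ]
}}

```text
clock: 27.58
position: [0.3876, -0.4031, 0.3504]
tool_rot: [2.394, 2.031, -0.002]
force: [-0.1, 1.0, -0.1]
gripper_width: 0.0856
```

Run:
```python
from h import *
c=camera('top'); big=cv2.resize(c['img'][100:300,135:400],None,fx=3,fy=3,interpolation=cv2.INTER_CUBIC)
x,y,a=.6407,-.0564,-.157
for n,h,hx,hy,b in (("r",.05,.015,.018,-.114),("c",.075,.0175,.0175,-.038),("h",.064,.018,.02,.038),("t",.058,.017,.014,.114)):
    for P,col in ((rect(hx,hy,h),(0,255,0)),(rect(.022,.022,.014),(255,0,0))):
        q=(proj(c,frame(x,y,a,np.array(P)+[0,b,0]))-[135,100])*3
        cv2.polylines(big,[q.astype(int)],True,col,1)
cv2.imwrite("pics/end.png",big)
cv2.imwrite("pics/end2.png",camera('scene')['img'])
```

```text
(no output)
```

View pics/end.png

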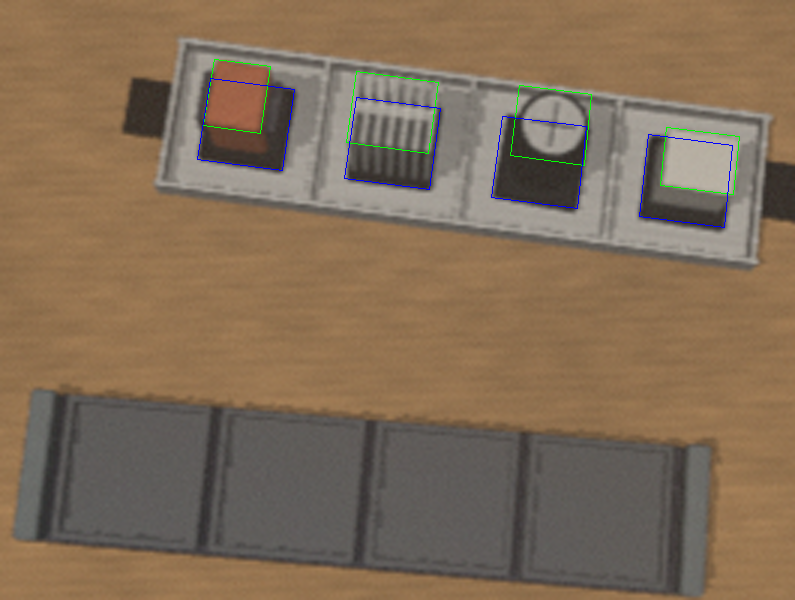

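View pics/end2.png

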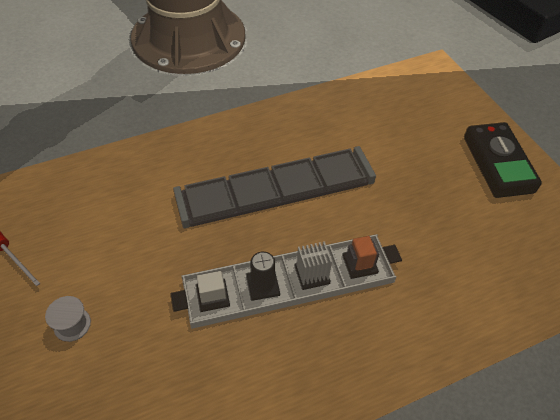

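All four stand upright in mirrored order, on the overlay to within a few mm, with the arm clear.

```bash
python3 -c "
from station import *
print(finish_job())"
```

```text
the job is handed in; nothing more can be done
None
```

All four modules are in the tray in reversed order, and the job was handed in at about 28 s of the 125 s allowed. From the robot's left, the rack held relay, capacitor, heatsink, transformer. The tray now holds transformer, heatsink, capacitor, relay.

- **Final position:** the last top and scene views show each module upright in its mirrored bay. Each lies within a few millimetres of the expected outline at the bay centre, against limits of 17 and 18 mm. The gripper was open and well clear of the tray and rack.
- **Forces:** the wrist force readings I saw stayed at or below about 11 N. The highest came when setting down the capacitor and the heatsink (about 9 N), which were pressed lightly onto the floor before release.
- **Not measured:** I judged height on the bay floor and lean from the gripper height, the contact force and the pictures, not by a direct measurement. No check failed. The networks confused some module names in the first pictures, so I took the order from viewing the images.

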